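# Cover the jewellery case and press the cover home

## Task

Draw the long mirrored cover out from under the clear riser by its protruding end, lay it flat on the dressing top clear of the riser and let go; then take it again across its middle, lay it mirror up in the recess of the long open jewellery case so that it rests on the two proud catches, and let go. Then press down on each end of the cover until it is fully home, flush with the rim of the case all round. Do not topple or push about the bottles or the comb.

Things in the scene. Friction and masses are not known exactly. Their poses are not given: they have to be found in the camera images.
- cover: Loose silver cover with a mirrored top, a flat slab 176 mm long (its x), 54 mm wide (its y), 20 mm thick, about 0.2 kg; origin at the centre of its underside, z up (mirror up). It is the same either way round. It starts flat on the dressing top with about 50 mm of one end sticking out from under the front edge of the riser, towards the robot.
- cover_a (a point): Point on the underside of the cover, on its long centre line, 68 mm from its centre along +x: it lies over a catch when the cover is in the case. Press on the top, 20 mm above it.
- cover_b (a point): The same at the cover's other end, 68 mm from its centre along -x.
- case: Fixed, dark wooden open jewellery case, 70 mm (its x) by 192 mm (its y) outside, rim 54 mm high and 5 mm thick; origin at the centre of its underside, z up. In the middle of both long sides the rim is cut down to 28 mm height over a length of 64 mm, to let fingers through; only there is there room for them beside the cover.
- case_mid (a point): Centre of the case's recess for the cover, at the height of its ledges (34 mm above the dressing top). The recess is 60 mm by 182 mm (3 mm of play all round) and 20 mm deep, so the cover, resting on the ledges, is flush with the rim when home: its underside is then at this point.
- ledge_a (a point): Point on the ledge at the case's +y end, 68 mm from its centre, 34 mm above the dressing top. Through it a silver catch, a round post of 16 mm diameter, stands 5 to 7 mm proud at the start. The catch slides down stiffly, at about 6 N, and stays where it is left; the cover's weight alone does not move it.
- ledge_b (a point): The same, with the other catch, at the case's -y end.
- riser: Fixed clear acrylic low shelf. Origin: a point on the dressing top in front of it; its x points to the back, away from the robot. The board spans x = 90 to 260 mm, y = -120 to 120 mm, underside 40 mm and top 52 mm above the dressing top; 10 mm side walls along y = +-115 mm; open front and back. Two fixed cream jars, up to 50 mm tall, stand on it at x = 185 to 245 mm.
- tray: Fixed rose glass tray, 120 mm (its x) by 130 mm (its y), rim 17 mm high, floor 5 mm thick; origin at the centre of its underside. Two perfume bottles stand in it.
- amber_square: Bystander: perfume bottle, amber glass, gold cap, square body 36 x 40 mm, 102 mm tall in all; origin at the centre of its underside, z up. Stands in the tray.
- smoke_square: Bystander: perfume bottle, smoke glass, black cap, square body 36 x 40 mm, 102 mm tall in all; origin at the centre of its underside, z up. Stands in the tray.
- amber_round: Bystander: perfume bottle, amber glass, silver cap, round body of 40 mm diameter, 98 mm tall in all; origin at the centre of its underside, z up. Stands in front of the riser, to one side of the cover.
- smoke_round: Bystander: perfume bottle, smoke glass, silver cap, round body of 40 mm diameter, 98 mm tall in all; origin at the centre of its underside, z up. Stands close behind the case.
- lotion: Bystander: white lotion bottle with a brass pump head, 48 mm diameter, 140 mm tall; origin at the centre of its underside, z up. Stands behind the tray, between riser and case.
- comb: Bystander: silver plastic comb lying in front of the case, 170 mm long (its y), 33 mm wide, 6 mm thick; origin at the centre of its underside.
Not all that is in view belongs to the job. Of the things like the cover, leave any that is green; of the rest the smaller one is meant.

How it is judged:
By the outcome, as a careful person would: the job done as asked, in the order asked, and still so for the second after the job is handed in, with the robot touching nothing.
It also fails if it takes over 64 s, if anything falls off the work surface, if the arm or the gripper's body presses on something with over 40 N, if the wrist force passes 120 N, or if a joint passes its speed limit or range.

## Robot

A 6-joint arm with a two-finger parallel gripper is mounted at the origin on the work surface. World frame = base frame: x ahead of the robot, y to its left, z up, the work surface at z = 0. Lengths are in mm, angles in rad, forces in N, time in s.
With the tool pointing down it reaches from about 400 to 925 mm from the base axis. Payload 12.5 kg.
Tool frame: the origin (TCP) lies midway between the tips of the shut fingers; the grasp point (between the pads) lies 19 mm behind it; z points along the fingers, y is the line along which they close (so a half turn about z gives the same grasp; the last joint's range is limited). The gripper opens to 95 mm and grips with 3 to 60 N. Pads are 20 mm wide; open, the fingers measure 119 mm over their backs; the gripper's body (75 mm by 180 mm) begins 59 mm behind the grasp point.
Start: joints at [1.099, 0.491, 1.559, -0, 1.092, -0.106], TCP at [223.545, 583.673, 214.661] pointing down, gripper open.
Joint ranges: [-3.1, 3.1], [-0.84, 2.19], [0.05, 2.79], [-1.13, 4.28], [0.06, 2.93], [-2.69, 2.69]. Speed limits (rad/s): [2.22, 2.22, 2.79, 3.14, 3.14, 3.14].

## Interface

Orientations are given as [roll, pitch, yaw] about the fixed x, y, z axes, in that order (R = Rz(yaw) Ry(pitch) Rx(roll)).
In Python, from cell import env gives the robot as it stands.
- The arm moves only by the shell command python3 -m inch 'ROWS'. ROWS is JSON, a list of rows, each a list of 7 numbers: the turn, a rotation vector about the tool's x, y, z in rad, then the shift along the tool's x, y, z in cm, then the closure, from -1 (fully open) to 1 (shut). A call has 1 to 20 rows; each row shifts and turns the commanded pose from where the row before left it, along the tool's axes as they then stand; what a row does not reach is not made up. A row lasts 1/8 s, in which the tool goes at most 62.5 mm and 10.7 degrees, less where a joint would pass 70% of its speed; a pose out of reach is approached as far as the arm can. A call with a gripper value outside its range is refused whole. The fingers move at their own pace and stop on an object; the grip force is fixed at half the most. Time passes only in rows, so rows that do not move let the fingers close. It gives the time, the measured TCP pose, the force, the opening and the grip force at its end, in the units of the state.
- env.state(): the state, without advancing time (a new reading comes with each control period).
- env.read_camera(name): name is "scene" or "top"; returns a dict with "img" (420x560x3 uint8, red, green, blue), "depth" (420x560 float32, mm along the optical axis (not along the pixel's ray), 0 where there is no reading), "fx", "fy", "cx", "cy" (pixels), "D" ([k1, k2, p1, p2, k3] as OpenCV has them; the pictures are not rectified), "position" and "orientation" of the camera in the world. Camera axes: x right, y down, z forward; pixel columns grow to the right and rows downward; lengths in mm; the calibration is good to about 2 mm. A picture is of the moment at which its call begins.
- env.job_done(): hands the job in; it is judged then, once.
Trained networks look in a picture, given as the dict that the camera call returned (one of the last four; its "shot" number tells which), for a name from the list of things; names that differ only in an ending like _2 or _b are one class to them, and where a whole thing is asked for, a point or a joint stands for the part that bears it (a point fixed in the world has none). Each returns a list of dicts, best first, with "score" (0 to 1); they miss things now and then, are a little off and sometimes report something else, mostly with a low value. They report only what shows in the picture. A call takes as long as a camera call. They do not tell look-alikes from the thing itself.
- env.find_in(picture, target): "centre" ([x, y, z] in mm, in the coordinates of the camera as it stood for that picture, good to about 4 mm: the middle of the surface that is visible of it).
- env.trace(picture, target): "mask" (420x560 bool, what is visible of it).
The state is a dict: "t": time; "joints": joint angles; "qvel": joint speeds; "tau": joint torques, N m; "eef_pos": TCP position; "tcp_rot": TCP orientation; "ft_force": force on the tool from outside, world axes, zero at the start; "moment": the same for the moment, N m; "opening": opening from 0.0 (shut) to 1.0 (fully open); "grip_force": force on a finger pad.
Only numpy, scipy, OpenCV 4.12 (cv2) and the standard library are available. Lean on these libraries where they do the work, as an engineer would, in place of code of your own. Each camera call takes 0.05 s, during which the arm holds its last target. There are 200 camera calls.

## Working session

There is one attempt and no reset: what is moved stays moved. The work goes in short steps, Python scripts to look and compute and a shell command to move; the robot and the scene stay as the last step left them, time stands still between calls to the robot, and variables do not carry over. Pictures are saved under pics/ and viewed, at most 10 in all, crops included, and the job is handed in when it is done.

```bash
ls; mkdir -p pics; cat > h.py <<'E'
import numpy as np,cv2
from scipy.spatial.transform import Rotation as R
from cell import env
def Rm(o): return R.from_euler('xyz',o).as_matrix()
def w(c,p): return Rm(c["orientation"])@np.array(p)+np.array(c["position"])
def cloud(c,mask):
    v,u=np.nonzero(mask&(c["depth"]>0)); K=np.array([[c["fx"],0,c["cx"]],[0,c["fy"],c["cy"]],[0,0,1.]])
    n=cv2.undistortPoints(np.stack([u,v],1).astype(float)[:,None],K,np.array(c["D"]))[:,0]
    z=c["depth"][v,u]; P=np.c_[n*z[:,None],z]
    return P@Rm(c["orientation"]).T+np.array(c["position"])
def save(c,n): cv2.imwrite("pics/"+n,c["img"][:,:,::-1])
E
python3 - <<'E'
from h import *
np.set_printoptions(precision=1,suppress=True)
for n in["scene","top"]:
    c=env.read_camera(n); save(c,n+"0.png"); print(n,c["position"],c["orientation"],c["fx"])
    for t in["cover","case","riser","tray","amber_square","smoke_square","amber_round","smoke_round","lotion","comb"]:
        print(t,[(round(d["score"],2),w(c,d["centre"])) for d in env.find_in(c,t)][:4])
    for d in env.trace(c,"cover"):
        P=cloud(c,d["mask"])
        if len(P)<20: continue
        m=d["mask"]; print("mask",round(d["score"],2),len(P),c["img"][m].mean(0),np.median(P,0),np.percentile(P,2,axis=0),np.percentile(P,98,axis=0),cv2.minAreaRect(P[:,:2].astype(np.float32)))
print(env.state())
E
```

```text
pics
scene [1068.2 -148.2  953.8] [-2.5 -0.   1.4] 388.6368151596083
cover [(0.88, array([ 269.4, -437.9,   29.4])), (0.81, array([726.9, 229.9,  24.3])), (0.58, array([609.7, -16.5,  97.3])), (0.56, array([ 509.1, -258.4,   18.1]))]
case [(0.6, array([469.8, 272.3,  29.7])), (0.33, array([458.3, -37.3,  67.4]))]
riser [(0.58, array([ 646.8, -247.2,   55.8])), (0.35, array([466.6, 272.6,  29. ]))]
tray [(0.6, array([446.6,  -0.3,   6.6])), (0.28, array([609. , -17.5,  98.7])), (0.19, array([355.6, 301.3,   8.3]))]
amber_square [(0.92, array([456.3, -38.3,  71.1]))]
smoke_square [(0.67, array([ 509.5, -260.4,   19.1])), (0.63, array([454.9,  33.9,  69.5]))]
amber_round [(0.92, array([ 461.9, -144.8,   61.2]))]
smoke_round [(0.78, array([578.7, 282.3,  62.8])), (0.28, array([ 459.3, -141.5,   65.1]))]
lotion [(0.69, array([608.5, -16.3,  94.6])), (0.66, array([444.7,   2.3,   4.9]))]
comb [(0.78, array([356.8, 303.1,   7.4]))]
mask 0.72 1613 [121.9 134.5 138.4] [ 267.4 -434.6   28.5] [ 137.1 -497.3    5.2] [ 368.1 -376.3   32.2] ((234.17816162109375, -444.1993713378906), (276.013092041
[... 1663 characters left out ...]
 8.2] [ 361.  -377.1   31.7] ((248.06573486328125, -444.49359130859375), (243.4428253173828, 87.2060775756836), 17.76190185546875)
mask 0.22 1455 [179.5 114.8 119.3] [415.5   1.2   4.4] [370.3 -61.9  -0.3] [486.7  63.5  18.7] ((428.8008728027344, 0.076202392578125), (130.31553649902344, 118.60384368896484), 88.69676971435547)
{'t': 1.2, 'joints': array([ 1.1,  0.5,  1.6,  0. ,  1.1, -0.1]), 'qvel': array([-0., -0.,  0., -0., -0., -0.]), 'tau': array([ -0. , -61.2, -25.8,   0.1,   0. ,  -0. ]), 'eef_pos': array([223.6, 583.7, 214.7]), 'tcp_rot': array([ 3.1, -0. ,  2.8]), 'ft_force': array([-0.1,  0.1,  0.1]), 'moment': array([0.1, 0. , 0. ]), 'grip_force': 0.0, 'opening': 0.9994252899398364}
```

View pics/scene0.png

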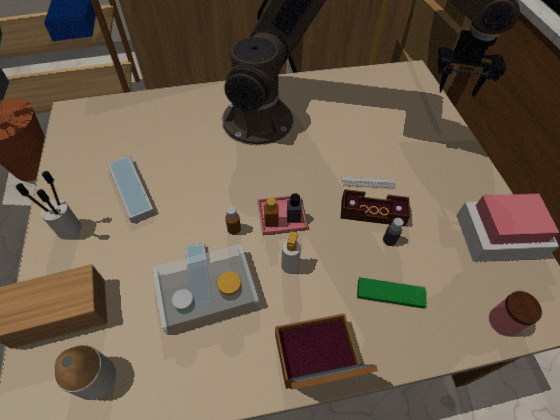

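View pics/top0.png

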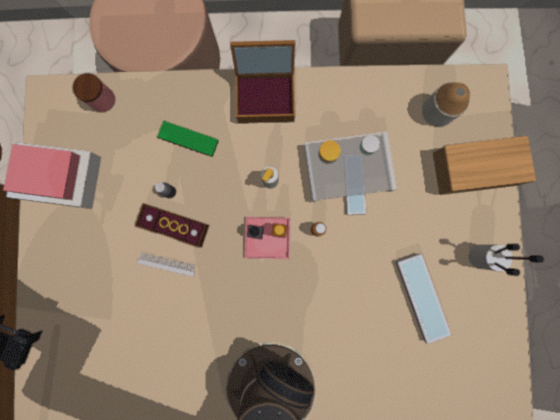

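The cover sticks out at about (198,255) in scene and (356,205) in top. The larger silver box and the green slab are decoys. The case lies at top (172,226) with yaw of about -18°, and the amber round bottle at (319,229) stands close to the cover. Next I'll measure the poses accurately.

```bash
python3 - <<'E'
from h import *
np.set_printoptions(precision=1,suppress=True)
for n in["top","scene"]:
    c=env.read_camera(n); A=cloud(c,np.ones((420,560),bool))
    def sel(cx,cy,r,z0,z1):
        m=(np.hypot(A[:,0]-cx,A[:,1]-cy)<r)&(A[:,2]>z0)&(A[:,2]<z1); return A[m]
    def box(P): 
        (x,y),(a,b),t=cv2.minAreaRect(P[:,:2].astype(np.float32)); return np.array([x,y,a,b,t]),len(P),np.median(P[:,2])
    print(n,"cover end",box(sel(512,-258,40,12,28)),"case rim",box(sel(470,277,115,44,62)),"case all",box(sel(470,277,108,25,62)))
    print("riser top",box(sel(630,-245,170,45,58)))
    for nm,x,y,z in[("ambR",455,-144,98),("smR",575,279,98),("lot",595,-15,140),("ambS",452,-36,102),("smS",450,28,102)]:
        P=sel(x,y,38,30,z+15); T=P[P[:,2]>z-8]; print(nm,P[:,:2].min(0),P[:,:2].max(0),P[:,2].max(),"cap",np.median(T,0) if len(T) else 0)
    for t in["case","cover"]:
      for d in env.trace(c,t)[:3]:
        P=cloud(c,d["mask"]);P=P[P[:,2]>8];print(t,d["score"],box(P))
    for t in["cover_a","ledge_a","case_mid"]:
        print(t,[(round(d["score"],2),w(c,d["centre"])) for d in env.find_in(c,t)][:6])
    if n=="top":
        cr=c["img"][120:300,120:400]; cv2.imwrite("pics/crop.png",cv2.resize(cr,(800,514),interpolation=cv2.INTER_CUBIC)[:,:,::-1])
print(env.state()["tcp_rot"])
E
```

```text
top cover end (array([ 518.5, -258.2,   54.2,   55.7,   89.3]), 364, np.float64(19.54004280965796)) case rim (array([502.6, 262.2, 194. , 141.3,  71.1]), 340, np.float64(52.183125230688006)) case all (array([501.1, 262.5, 194.5, 138.2,  71.1]), 1083, np.float64(35.019031801758274))
riser top (array([ 628.1, -240.2,  171.4,  238.6,    6.7]), 4243, np.float64(51.134303198020916))
ambR [ 429.6 -164.3] [ 467.9 -125. ] 102.20260813369543 cap [ 449.4 -144.1   97.1]
smR [550.2 269.1] [587.3 305. ] 101.12270952359188 cap [570.3 288.7  96.3]
lot [572.6 -34.4] [620.8  12.3] 142.804470055293 cap [589.2  -6.1 138.9]
ambS [428.  -53.3] [467.4 -14.3] 111.29592340849729 cap [446.5 -34.  106.1]
smS [424.2  11. ] [463.2  54.5] 109.9228182511157 cap [445.   32.7 105.7]
case 0.65 (array([469.2, 273.3, 194.2,  69.1,  70.9]), 1613, np.float64(30.923275591606398))
cover 0.83 (array([729.4, 233.3, 178.6,  55.4,  69. ]), 1082, np.float64(18.732376539716142))
cover 0.78 (array([ 518.5, -258.5,   57.5,   56.3,    3. ]), 370, np.float64(19.633342506497456))
cover 0.73 (array([ 247.2, -439.9,  242.8,   76.8,   
[... 1224 characters left out ...]
.3]), 186, np.float64(20.830684457974087))
case 0.28 (array([598.3, -10.8,  47.2,  46.5,  23.6]), 603, np.float64(101.82123100546357))
cover 0.94 (array([ 248. , -439.5,  246.1,   75.5,   17.8]), 1560, np.float64(28.516016051956797))
cover 0.79 (array([ 508.2, -258.7,   35.8,   56.6,    6.5]), 213, np.float64(20.772382192255236))
cover 0.66 (array([491.1, 263.9, 192.7, 125. ,  68.7]), 1720, np.float64(31.73904916442649))
cover_a [(0.72, array([ 270.5, -439.5,   27.9])), (0.61, array([727.1, 228.5,  20.9])), (0.45, array([ 510.4, -260.6,   19.3]))]
ledge_a [(0.62, array([468.7, 273.4,  30.7]))]
case_mid [(0.82, array([464.8, 274.3,  27.2])), (0.45, array([450.6,   2.6,   9.1]))]
[3.1 0.  2.8]
```

View pics/crop.png

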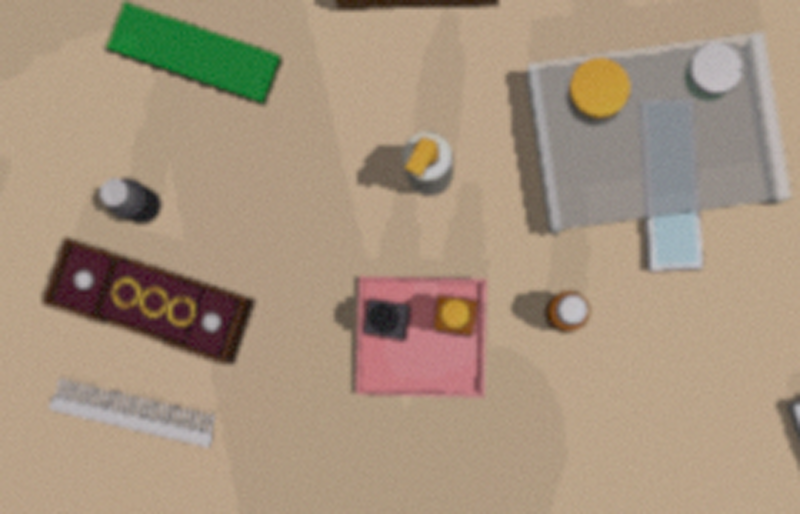

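The crop shows the cover end at crop px (650–702, 213–270), with the cover at yaw of about +3° (left edge (650,265) to (643,105)). The case rim corners are at about (65,240), (252,298), (233,362) and (45,303), and both catches are visible. The amber round bottle is at (568,310). I'll turn the wrist and head over to the cover.

```bash
python3 -m inch '[[0,0,0.18,0,0,0,-1],[0,0,0.18,0,0,0,-1],[0,0,0.18,0,0,0,-1],[0,0,0.18,0,0,0,-1],[0,0,0.18,0,0,0,-1],[0,0,0.18,0,0,0,-1],[0,0,0.18,0,0,0,-1],[0,0,0.18,0,0,0,-1],[0,0,0.18,0,0,0,-1],[0,0,0.18,0,0,0,-1],[0,0,0.18,0,0,0,-1],[0,0,0.18,0,0,0,-1],[0,0,0.18,0,0,0,-1],[0,0,0.18,0,0,0,-1],[0,0,0.18,0,0,0,-1],[0,0,0.02,4,0,0,-1],[0,0,0,4,4,0,-1],[0,0,0,4,4,0,-1],[0,0,0,4,4,0,-1],[0,0,0,4,4,0,-1]]'
python3 -m inch '[[0,0,0,1,5,0,-1],[0,0,0,1,5,0,-1],[0,0,0,1,5,0,-1],[0,0,0,1,5,0,-1],[0,0,0,0,5,0,-1],[0,0,0,0,5,0,-1],[0,0,0,0,5,0,-1],[0,0,0,0,5,0,-1],[0,0,0,0,5,0,-1],[0,0,0,0,5,0,-1],[0,0,0,0,5,0,-1],[0,0,0,0,5,0,-1],[0,0,0,0,5,0,-1],[0,0,0,0,4.5,0,-1],[0,0,0,0,0,0,-1]]'
```

```text
t: 4.3
eef_pos: [433.3, 434.6, 214.8]
tcp_rot: [-3.141, -0.0, 0.056]
ft_force: [0.1, 1.1, 0.6]
opening: 1.003
grip_force: 0.0
t: 6.18
eef_pos: [510.6, -258.4, 214.2]
tcp_rot: [3.141, -0.0, 0.053]
ft_force: [0.8, 1.1, -0.2]
opening: 1.004
grip_force: 0.0
```

```bash
python3 -m inch '[[0,0,0,0,0,5,-1],[0,0,0,0,0,5,-1],[0,0,0,0,0,5,-1],[0,0,0,0,0,3,-1],[0,0,0,0,0,2,-1],[0,0,0,0,0,1,-1],[0,0,0,0,0,0,-1]]'
python3 -m inch '[[0,0,0,0,0,0,1],[0,0,0,0,0,0,1],[0,0,0,0,0,0,1],[0,0,0,0,0,0,1],[0,0,0,0,0,0,1],[0,0,0,0,0,0,1]]'
```

```text
t: 7.05
eef_pos: [510.8, -255.3, 4.5]
tcp_rot: [-3.141, 0.0, 0.056]
ft_force: [0.8, 0.5, -0.0]
opening: 1.002
grip_force: 0.0
t: 7.8
eef_pos: [510.9, -256.0, 4.8]
tcp_rot: [3.141, -0.0, 0.056]
ft_force: [-0.3, -0.7, 3.1]
opening: 0.57
grip_force: 29.6
```

```bash
python3 -m inch '[[0,0,0,-1,0.6,0,1],[0,0,0,-2,1,0,1],[0,0,0,-2,1,0,1],[0,0,0,-2,0.5,0,1],[0,0,0,-2,0,0,1],[0,0,0,-2,0,0,1],[0,0,0,-2,0,0,1],[0,0,0,-1.3,0,0,1],[0,0,0,-0.5,0,0,1],[0,0,0,0,0,0,1]]'; python3 - <<'E'
from h import *
np.set_printoptions(precision=1,suppress=True)
c=env.read_camera("top");save(c,"pull.png")
for d in env.trace(c,"cover")[:4]:
    P=cloud(c,d["mask"]);P=P[(P[:,2]>8)&(P[:,2]<27)];print(d["score"],len(P),cv2.minAreaRect(P[:,:2].astype(np.float32)))
E
```

```text
t: 9.05
eef_pos: [364.1, -295.1, 4.7]
tcp_rot: [-3.141, 0.001, 0.056]
ft_force: [-6.8, -3.4, 8.2]
opening: 0.574
grip_force: 29.7
0.6 1071 ((728.5011596679688, 233.03646850585938), (177.3122100830078, 54.9088249206543), 68.89505767822266)
0.52 106 ((506.5769348144531, -310.6494445800781), (46.66022491455078, 25.702014923095703), 44.1449089050293)
```

View pics/pull.png

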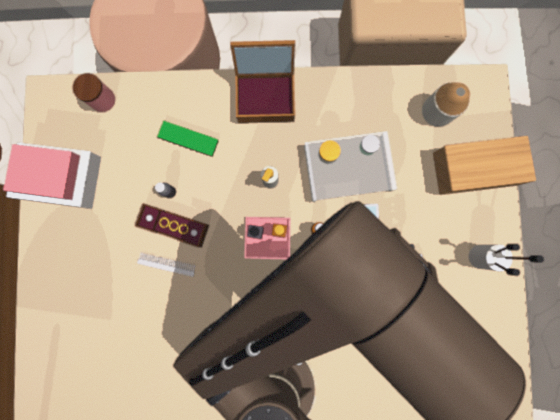

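The cover end shows at (370,212), clear of the riser at about v=198. The arm hides the rest. I'll open partly (the big box is close by), rise, and look from the scene camera.

```bash
python3 -m inch '[[0,0,0,0,0,0,-0.6],[0,0,0,0,0,0,-0.6],[0,0,0,0,0,0,-0.6],[0,0,0,0,0,0,-0.6],[0,0,0,0,0,-2,-0.6],[0,0,0,0,0,-4,-0.6],[0,0,0,0,0,-4,-0.6],[0,0,0,0,0,0,-0.6]]'; python3 - <<'E'
from h import *
np.set_printoptions(precision=1,suppress=True)
c=env.read_camera("scene");save(c,"rel.png")
for d in env.trace(c,"cover")[:4]:
    P=cloud(c,d["mask"]);P=P[(P[:,2]>8)&(P[:,2]<27)];print(d["score"],len(P),cv2.minAreaRect(P[:,:2].astype(np.float32)))
E
```

```text
t: 10.15
eef_pos: [365.5, -295.7, 106.9]
tcp_rot: [3.138, -0.003, 0.056]
ft_force: [0.4, -0.1, -0.3]
opening: 0.796
grip_force: 0.0
0.88 311 ((249.65493774414062, -440.4314880371094), (243.8764190673828, 74.3347396850586), 18.173999786376953)
0.86 1390 ((729.26220703125, 233.93106079101562), (176.27520751953125, 57.537506103515625), 69.48571014404297)
0.76 996 ((432.59136962890625, -294.79010009765625), (178.85028076171875, 52.69987106323242), 0.3000955283641815)
```

View pics/rel.png

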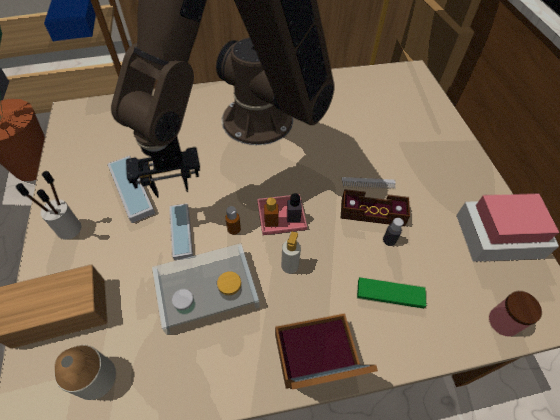

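```bash
python3 -m inch '[[0,0,0,0,0,-5,-0.6],[0,0,0,1,-3,-5,-0.6],[0,0,0,1,-5,0,-0.6],[0,0,0,1,-5,0,-0.6],[0,0,0,1,-5,0,-0.6],[0,0,0,0,-5,0,-0.6],[0,0,0,0,-5,0,-0.6],[0,0,0,0,0,0,-0.6]]'; cat >> h.py <<'E'
def rect(P,L,W):
    """robust box fit: minimise over yaw the 1/99 percentile extents"""
    best=None
    t0=np.deg2rad(cv2.minAreaRect(P[:,:2].astype(np.float32))[2])
    for t in t0+np.deg2rad(np.arange(-6,96.1,.25)):
        d=np.array([np.cos(t),np.sin(t)]);n=np.array([-d[1],d[0]])
        a,b=P[:,:2]@d,P[:,:2]@n
        la,ha=np.percentile(a,[1,99]);lb,hb=np.percentile(b,[1,99])
        s=(ha-la)*(hb-lb)
        if best is None or s<best[0]: best=(s,np.rad2deg(t),ha-la,hb-lb,d*(la+ha)/2+n*(lb+hb)/2)
    return best[1:]
E
python3 - <<'E'
from h import *
np.set_printoptions(precision=1,suppress=True)
for n in["top","scene"]:
  c=env.read_camera(n)
  for d in env.trace(c,"cover")[:4]:
    P=cloud(c,d["mask"]); P=P[(P[:,2]>12)&(P[:,2]<27)]
    m=np.median(P,0)
    if abs(m[0]-432)<40 and m[1]<-200: print(n,"cover",len(P),m[2],rect(P,176,54))
  for d in env.trace(c,"case")[:1]:
    P=cloud(c,d["mask"]); P=P[np.abs((P[:,:2]-[469,274])@[.945,-.327])<42];
    Q=P[(P[:,2]>44)&(P[:,2]<60)];print(n,"case",d["score"],len(P),rect(P[P[:,2]>20],0,0),"rim",len(Q),np.median(Q[:,2]),rect(Q,0,0))
E
```

```text
t: 11.25
eef_pos: [388.2, -10.8, 203.5]
tcp_rot: [-3.141, 0.002, 0.06]
ft_force: [0.1, -0.6, -0.6]
opening: 0.801
grip_force: 0.0
top cover 1162 19.51928740257381 (np.float64(89.91856580972672), np.float64(53.09882894528124), np.float64(172.54124805423294), array([ 432.6, -295.5]))
top case 0.82 1834 (np.float64(71.02554321289062), np.float64(191.3133850505011), np.float64(68.94585506538459), array([468.7, 272.6])) rim 269 51.30488346490074 (np.float64(70.77554321289062), np.float64(192.83659000820836), np.float64(69.56217515934975), array([468.9, 273.3]))
scene cover 985 20.77001081474532 (np.float64(90.18069928884506), np.float64(50.882139260322276), np.float64(174.01482095253323), array([ 433.3, -294.5]))
scene case 0.9 1717 (np.float64(70.74238586425781), np.float64(189.09533966924192), np.float64(70.68379633235008), array([469.1, 271.8])) rim 317 52.19299993261768 (np.float64(160.80455780029294), np.float64(70.40316428668638), np.float64(189.9370871547481), array([469.3, 272.1]))
```

```bash
python3 -m inch '[[0,0,0.058,0,0,0,-1],[0,0,0,1,5,0,-1],[0,0,0,1,5,0,-1],[0,0,0,1,5,0,-1],[0,0,0,1,5,0,-1],[0,0,0,0.5,5,0,-1],[0,0,0,0,3.4,0,-1],[0,0,0,0,0,5,-1],[0,0,0,0,0,5,-1],[0,0,0,0,0,0,-1],[0,0,0,0,0,0,-1]]'
```

```text
t: 12.92
eef_pos: [433.8, -298.2, 105.9]
tcp_rot: [3.141, -0.001, -0.003]
ft_force: [-0.1, 0.7, 0.3]
opening: 1.001
grip_force: 0.0
```

```bash
python3 -c "
from h import *
s=env.state();print(s['eef_pos'],s['tcp_rot'],s['qvel'])"
```

```text
[ 433.78479895 -298.21806297  105.89966019] [ 3.14085121e+00 -9.63547928e-04 -2.90371609e-03] [ 0.00633594 -0.02285905 -0.00483749 -0.00141153 -0.00792001  0.00078289]
```

```bash
python3 -m inch '[[0,0,0,0,-0.3,4,-1],[0,0,0,0,0,4,-1],[0,0,0,0,0,2,-1],[0,0,0,0,0,0.1,-1],[0,0,0,0,0,0,-1],[0,0,0,0,0,0,1],[0,0,0,0,0,0,1],[0,0,0,0,0,0,1],[0,0,0,0,0,0,1],[0,0,0,0,0,0,1],[0,0,0,0,0,0,1],[0,0,0,0,0,0,1]]'
python3 -m inch '[[0,0,0,0,0,-1,1],[0,0,0,0,0,-3,1],[0,0,0,0,0,-5,1],[0,0,0,0,0,-5,1],[0,0,0,0,0,-4,1],[0,0,0,0,0,0,1],[0,0,0,0,0,0,1]]'
```

```text
t: 14.42
eef_pos: [433.5, -294.3, 3.6]
tcp_rot: [-3.142, -0.0, -0.002]
ft_force: [0.7, 0.2, 0.8]
opening: 0.564
grip_force: 30.0
t: 15.3
eef_pos: [432.9, -293.9, 182.9]
tcp_rot: [-3.141, 0.001, -0.002]
ft_force: [-0.3, -0.2, -2.6]
opening: 0.565
grip_force: 30.0
```

```bash
python3 -m inch '[[0,0,0,1,-4,0,1],[0,0,0,1,-5,0,1],[0,0,0,1,-5,0,1],[0,0,0,0.6,-5,0,1],[0,0,0,0,-5,0,1],[0,0,0,0,-5,0,1],[0,0,0,0,-5,0,1],[0,0,0,0,-5,0,1],[0,0,0,0,-5,0,1],[0,0,0,0,-5,0,1],[0,0,0,0,-5,0,1],[0,0,0,0,-2.7,0,1],[0,0,-0.177,0,0,0,1],[0,0,-0.177,0,0,0,1],[0,0,-0.177,0,0,0,1],[0,0,-0.177,0,0,0,1],[0,0,-0.177,0,0,0,1],[0,0,-0.177,0,0,0,1],[0,0,-0.177,0,0,0,1],[0,0,0,0,0,0,1]]'
python3 -m inch '[[0,0,0,0,0,0,1],[0,0,0,0,0,3,1],[0,0,0,0,0,3,1],[0,0,0,0,0,0,1],[0,0,0,0,0,0,1],[0,0,0,0,0,0,1]]'
python3 - <<'E'
from h import *
np.set_printoptions(precision=3,suppress=True)
for n in["top","scene"]:
  c=env.read_camera(n); save(c,"hold_%s.png"%n)
  for d in env.trace(c,"cover")[:4]:
    P=cloud(c,d["mask"]); m=np.median(P,0)
    if np.hypot(m[0]-469,m[1]-272)<100:
      P=P[np.abs(P[:,2]-m[2])<12]; print(n,len(P),m,rect(P,0,0))
s=env.state();print(s['eef_pos'],s['tcp_rot'])
E
```

```text
t: 17.8
eef_pos: [470.1, 272.4, 182.0]
tcp_rot: [-3.139, 0.002, 1.236]
ft_force: [-0.1, -0.3, -2.6]
opening: 0.566
grip_force: 30.0
t: 18.55
eef_pos: [471.2, 272.8, 124.8]
tcp_rot: [3.14, -0.001, 1.236]
ft_force: [-0.1, 0.5, -2.1]
opening: 0.563
grip_force: 30.0
top 678 [455.394 225.573 139.894] (np.float64(71.61739349365234), np.float64(81.02411147897487), np.float64(52.85674409509966), array([455.41 , 225.979]))
top 152 [439.589 191.356  34.65 ] (np.float64(71.59713745117188), np.float64(25.631569774682646), np.float64(60.25041898468851), array([440.804, 194.123]))
scene 661 [470.632 236.515 141.118] (np.float64(70.06207275390626), np.float64(174.19400170250105), np.float64(55.16436427695652), array([471.03 , 270.266]))
[470.876 272.681 124.216] [ 3.141 -0.001  1.237]
```

View pics/hold_scene.png

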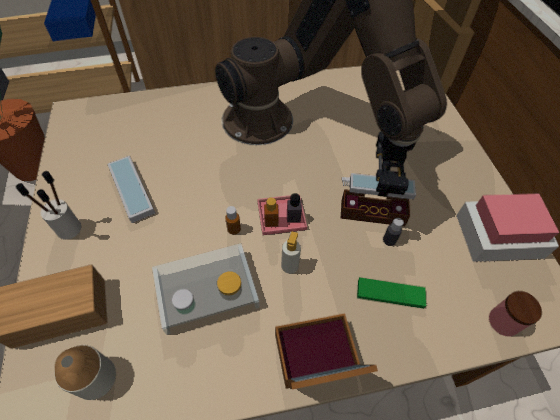

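```bash
python3 -m inch '[[0,0,0,0.08,-0.22,2,1],[0,0,0,0,0,2,1],[0,0,0,0,0,1.7,1],[0,0,0,0,0,0,1],[0,0,0,0,0,0,1],[0,0,0,0,0,0,1],[0,0,0,0,0,0,1]]'
python3 - <<'E'
from h import *
np.set_printoptions(precision=3,suppress=True)
d=np.array([.328,.945]);n_=np.array([.945,-.328])
for n in["top","scene","scene"]:
  c=env.read_camera(n)
  for t in env.trace(c,"cover")[:4]:
    P=cloud(c,t["mask"]); m=np.median(P,0)
    if np.hypot(m[0]-469,m[1]-272)<100:
      P=P[np.abs(P[:,2]-80)<9]
      if len(P)<50: continue
      a=np.percentile(P[:,:2]@d,[1,99]); b=np.percentile(P[:,:2]@n_,[1,99]); print(n,len(P),m,a,b,a.mean(),b.mean(),rect(P,0,0)[0])
print("case d,n", [469,272.6]@d,[469,272.6]@n_)
s=env.state();print(s['eef_pos'],s['tcp_rot'],s['eef_pos'][:2]@d,s['eef_pos'][:2]@n_)
c=env.read_camera("scene"); cv2.imwrite("pics/near.png",cv2.resize(c["img"][150:260,320:440],(720,660)[:2],interpolation=cv2.INTER_CUBIC)[:600,:,::-1])
E
```

```text
t: 19.62
eef_pos: [469.1, 274.2, 67.2]
tcp_rot: [3.141, -0.001, 1.237]
ft_force: [-0.2, -0.4, -3.0]
opening: 0.561
grip_force: 30.0
top 575 [452.408 225.249  82.287] [322.978 401.799] [327.819 379.556] 362.3887916290781 353.687068408186 70.71464538574219
scene 583 [465.446 232.361  83.509] [323.271 497.049] [327.042 381.288] 410.1599303802942 354.1651636134136 70.91332244873047
scene 595 [468.081 235.101  83.286] [323.295 496.946] [326.036 381.673] 410.12049624625615 353.85455166626423 161.2490692138672
case d,n 411.439 353.7922
[468.897 274.091  66.706] [ 3.142 -0.     1.237] 412.8141519026189 353.2057764550908
```

View pics/near.png

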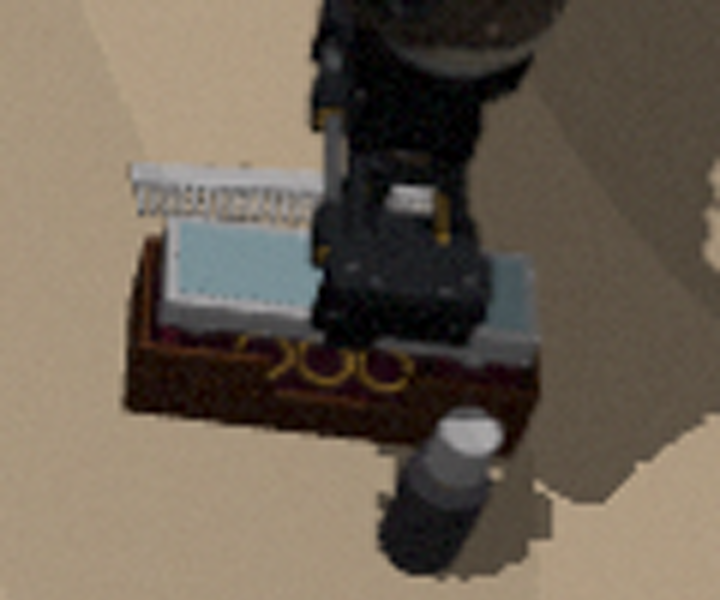

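The picture shows the cover level above the case, aligned and centred to about 1 mm. I'll shift 1 mm along its length and lower it slowly.

```bash
python3 -m inch '[[0,0,0,0.1,0,0.5,1],[0,0,0,0,0,0.4,1],[0,0,0,0,0,0.3,1],[0,0,0,0,0,0.2,1],[0,0,0,0,0,0,1],[0,0,0,0,0,0,1]]'
```

```text
t: 20.72
eef_pos: [469.3, 275.1, 52.7]
tcp_rot: [3.141, -0.0, 1.237]
ft_force: [-0.3, 0.4, -1.5]
opening: 0.564
grip_force: 30.0
```

```bash
python3 -m inch '[[0,0,0,0,0,0.3,1],[0,0,0,0,0,0.2,1],[0,0,0,0,0,0.1,1],[0,0,0,0,0,0,1],[0,0,0,0,0,0,1]]'; python3 -m inch '[[0,0,0,0,0,0.1,1],[0,0,0,0,0,0,1],[0,0,0,0,0,0,1]]'
```

```text
t: 21.35
eef_pos: [469.3, 275.0, 46.7]
tcp_rot: [3.142, -0.0, 1.237]
ft_force: [0.0, -0.6, -3.4]
opening: 0.563
grip_force: 30.0
t: 21.72
eef_pos: [469.2, 275.0, 45.6]
tcp_rot: [-3.142, -0.0, 1.237]
ft_force: [0.1, 0.1, -3.0]
opening: 0.567
grip_force: 30.0
```

```bash
python3 -m inch '[[0,0,0,0,0,0.1,1],[0,0,0,0,0,0,1],[0,0,0,0,0,0,1]]';python3 -m inch '[[0,0,0,0,0,0.08,1],[0,0,0,0,0,0,1],[0,0,0,0,0,0,1]]'
```

```text
t: 22.1
eef_pos: [469.2, 275.0, 44.6]
tcp_rot: [-3.142, -0.0, 1.237]
ft_force: [0.6, 0.1, -2.0]
opening: 0.564
grip_force: 30.0
t: 22.48
eef_pos: [469.2, 275.0, 43.8]
tcp_rot: [3.142, -0.0, 1.237]
ft_force: [0.6, 0.4, -2.9]
opening: 0.564
grip_force: 30.0
```

```bash
python3 -m inch '[[0,0,0,0,0,0.08,1],[0,0,0,0,0,0,1],[0,0,0,0,0,0,1]]';python3 -m inch '[[0,0,0,0,0,0.05,1],[0,0,0,0,0,0,1],[0,0,0,0,0,0,1]]'
```

```text
t: 22.85
eef_pos: [469.3, 275.0, 43.2]
tcp_rot: [3.141, -0.0, 1.237]
ft_force: [-1.7, -1.5, 2.6]
opening: 0.565
grip_force: 30.0
t: 23.22
eef_pos: [469.3, 275.1, 43.0]
tcp_rot: [3.141, -0.0, 1.237]
ft_force: [-0.8, -1.0, 5.6]
opening: 0.569
grip_force: 30.0
```

```bash
python3 -m inch '[[0,0,0,0,0,0,-0.4],[0,0,0,0,0,0,-0.4],[0,0,0,0,0,0,-0.4],[0,0,0,0,0,0,-0.4],[0,0,0,0,0,-2,-0.4],[0,0,0,0,0,-4,-0.4],[0,0,0,0,0,-5,-0.4],[0,0,0,-4,0,-4,1],[0,0,0,-4,0,0,1],[0,0,0,0,0,0,1],[0,0,0,0,0,0,1]]'
python3 - <<'E'
from h import *
np.set_printoptions(precision=3,suppress=True)
d=np.array([.328,.945]);n_=np.array([.945,-.328])
for n in["scene","top"]:
  c=env.read_camera(n)
  A=cloud(c,np.ones((420,560),bool)); q=A[:,:2]-[469,272.6]; a,b=q@d,q@n_
  for lo in range(-85,86,17):
    m=(abs(a-lo)<8)&(abs(b)<22)&(A[:,2]<75); print(n,lo,m.sum(),np.median(A[m,2]) if m.sum() else None)
  for t in env.trace(c,"cover")[:4]:
    P=cloud(c,t["mask"]); m=np.median(P,0)
    if np.hypot(m[0]-469,m[1]-272)<100:
      P=P[P[:,2]>48]; print("cover",len(P),rect(P,0,0))
s=env.state();print(s['eef_pos'],s['tcp_rot'],s['opening'])
c=env.read_camera("scene"); cv2.imwrite("pics/set.png",cv2.resize(c["img"][160:260,320:440],(720,600),interpolation=cv2.INTER_CUBIC)[:,:,::-1])
E
```

```text
t: 24.6
eef_pos: [443.3, 199.7, 192.6]
tcp_rot: [3.141, -0.0, 1.236]
ft_force: [0.5, -0.8, -0.2]
opening: 0.334
grip_force: 0.0
scene -85 70 57.94102095802805
scene -68 60 60.964038432435245
scene -51 67 60.019898122314544
scene -34 66 60.64353889076892
scene -17 90 60.12583391361494
scene 0 89 60.05143712683844
scene 17 85 60.56730291023905
scene 34 86 60.310241139281004
scene 51 64 60.72334299911188
scene 68 70 60.69799457835819
scene 85 58 59.734236654546976
cover 1035 (np.float64(71.93267059326172), np.float64(171.88344197776632), np.float64(58.81437561910542), array([467.415, 272.671]))
top -85 93 56.69903726132611
top -68 87 58.37823115086485
top -51 12 57.762954152633824
top -34 0 None
top -17 0 None
top 0 0 None
top 17 0 None
top 34 0 None
top 51 0 None
top 68 0 None
top 85 0 None
cover 208 (np.float64(157.6365203857422), np.float64(51.76202370917821), np.float64(33.118851439602906), array([446.052, 204.47 ]))
[443.111 200.042 192.154] [-3.141  0.     1.238] 0.16992549022818926
```

View pics/set.png

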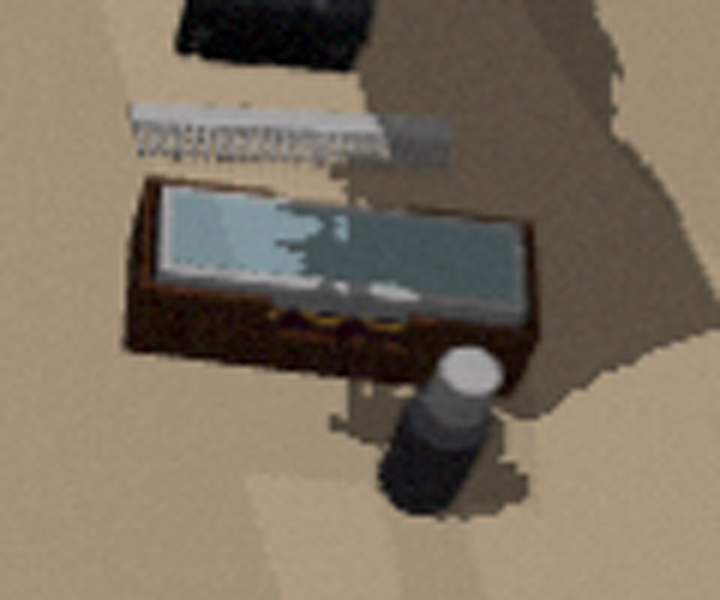

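The cover sits inside the recess, parallel and about 6 mm proud all along. Next I press the -y end.

```bash
python3 -m inch '[[0,0,0,0.9,0.07,4,1],[0,0,0,0,0,4,1],[0,0,0,0,0,3,1],[0,0,0,0,0,1.5,1],[0,0,0,0,0,0,1],[0,0,0,0,0,0,1]]'; python3 -m inch '[[0,0,0,0,0,0.3,1],[0,0,0,0,0,0.2,1],[0,0,0,0,0,0.1,1],[0,0,0,0,0,0,1]]'
```

```text
t: 25.6
eef_pos: [447.1, 207.9, 68.4]
tcp_rot: [3.141, -0.001, 1.237]
ft_force: [0.8, 0.4, 0.4]
opening: 0.007
grip_force: 0.0
t: 26.1
eef_pos: [446.6, 207.7, 61.5]
tcp_rot: [-3.142, -0.0, 1.237]
ft_force: [0.6, -0.3, 0.8]
opening: 0.002
grip_force: 0.0
```

```bash
python3 -m inch '[[0,0,0,0,0,0.2,1],[0,0,0,0,0,0.2,1],[0,0,0,0,0,0.1,1],[0,0,0,0,0,0,1],[0,0,0,0,0,0,1]]'; python3 -m inch '[[0,0,0,0,0,0.15,1],[0,0,0,0,0,0,1],[0,0,0,0,0,0,1]]'
```

```text
t: 26.72
eef_pos: [446.6, 207.5, 56.6]
tcp_rot: [-3.142, 0.0, 1.237]
ft_force: [-0.6, -2.7, 4.6]
opening: 0.001
grip_force: 1.9
t: 27.1
eef_pos: [446.6, 207.5, 55.1]
tcp_rot: [3.142, 0.0, 1.237]
ft_force: [-0.3, -5.0, 6.4]
opening: 0.002
grip_force: 3.0
```

```bash
python3 -m inch '[[0,0,0,0,0,0.1,1],[0,0,0,0,0,0,1],[0,0,0,0,0,0,1]]'; python3 -m inch '[[0,0,0,0,0,0.06,1],[0,0,0,0,0,0,1],[0,0,0,0,0,0,1]]'
```

```text
t: 27.48
eef_pos: [446.6, 207.5, 54.8]
tcp_rot: [3.141, -0.0, 1.237]
ft_force: [-3.0, -6.1, 16.9]
opening: 0.007
grip_force: 8.8
t: 27.85
eef_pos: [446.7, 207.6, 54.6]
tcp_rot: [3.141, -0.0, 1.237]
ft_force: [-5.1, -5.2, 22.7]
opening: 0.009
grip_force: 11.6
```

```bash
python3 -m inch '[[0,0,0,0,0,-2,1],[0,0,0,0,0,-3,1],[0,0,0,4.5,0,0,1],[0,0,0,4.5,0,0,1],[0,0,0,4.6,0,0,1],[0,0,0,0,0,2,1],[0,0,0,0,0,2,1],[0,0,0,0,0,0.3,1],[0,0,0,0,0,0,1],[0,0,0,0,0,0,1]]'; python3 -m inch '[[0,0,0,0,0,0.2,1],[0,0,0,0,0,0.1,1],[0,0,0,0,0,0.1,1],[0,0,0,0,0,0,1],[0,0,0,0,0,0,1]]'
```

```text
t: 29.1
eef_pos: [491.5, 336.3, 61.2]
tcp_rot: [3.141, -0.001, 1.237]
ft_force: [0.6, 0.8, -0.1]
opening: 0.006
grip_force: 0.0
t: 29.72
eef_pos: [491.4, 336.4, 56.7]
tcp_rot: [3.141, -0.001, 1.237]
ft_force: [0.4, 1.7, 4.5]
opening: 0.007
grip_force: 2.1
```

```bash
python3 -m inch '[[0,0,0,0,0,0.15,1],[0,0,0,0,0,0.1,1],[0,0,0,0,0,0,1],[0,0,0,0,0,0,1]]'; python3 -m inch '[[0,0,0,0,0,0.1,1],[0,0,0,0,0,0,1],[0,0,0,0,0,0,1]]'
```

```text
t: 30.22
eef_pos: [491.5, 336.7, 54.3]
tcp_rot: [3.141, -0.001, 1.237]
ft_force: [1.1, 3.4, 7.5]
opening: 0.006
grip_force: 3.9
t: 30.6
eef_pos: [491.6, 336.7, 54.3]
tcp_rot: [3.14, -0.002, 1.237]
ft_force: [-2.6, 1.6, 18.3]
opening: 0.004
grip_force: 9.1
```

Bottomed out here too. I'll press the first end once more, in case it rocked, then back away and check.

```bash
python3 -m inch '[[0,0,0,0,0,0.05,1],[0,0,0,0,0,0,1],[0,0,0,0,0,-2,1],[0,0,0,0,0,-3,1],[0,0,0,-4.5,0,0,1],[0,0,0,-4.5,0,0,1],[0,0,0,-4.6,0,0,1],[0,0,0,0,0,2,1],[0,0,0,0,0,2.4,1],[0,0,0,0,0,0.3,1],[0,0,0,0,0,0,1],[0,0,0,0,0,0,1]]'; python3 -m inch '[[0,0,0,0,0,0.2,1],[0,0,0,0,0,0.1,1],[0,0,0,0,0,0,1],[0,0,0,0,0,0,1]]'
```

```text
t: 32.1
eef_pos: [446.7, 207.9, 55.9]
tcp_rot: [3.141, -0.0, 1.237]
ft_force: [-0.5, -0.1, 0.2]
opening: 0.006
grip_force: 0.0
t: 32.6
eef_pos: [446.9, 207.9, 54.2]
tcp_rot: [3.14, -0.001, 1.237]
ft_force: [-5.6, -2.3, 25.4]
opening: 0.008
grip_force: 12.6
```

```bash
python3 -m inch '[[0,0,0,0,0,-2,1],[0,0,0,0,0,-4,1],[0,0,0,-4,0,-5,1],[0,0,0,-5,0,-5,1],[0,0,0,-5,0,0,1],[0,0,0,0,0,0,1],[0,0,0,0,0,0,1]]'; python3 - <<'E'
from h import *
np.set_printoptions(precision=1,suppress=True)
d=np.array([.328,.945]);n_=np.array([.945,-.328])
for n in["scene","top"]:
  c=env.read_camera(n)
  A=cloud(c,np.ones((420,560),bool)); q=A[:,:2]-[469,272.6]; a,b=q@d,q@n_
  print(n,[(lo,round(float(np.median(A[m,2])),1)) for lo in (-75,-60,-30,0,30,60,75) for m in [(abs(a-lo)<8)&(abs(b)<22)&(A[:,2]<75)] if m.sum()>8], "edges",[round(float(np.median(A[m,2])),1) for s in(-1,1) for m in [(abs(b-20*s)<5)&(abs(a)<80)&(A[:,2]<75)] if m.sum()>8])
  m=(abs(abs(a)-94)<2)&(abs(b)<30)&(A[:,2]>44); print("end rims",np.median(A[m,2]) if m.any() else None)
c=env.read_camera("scene"); save(c,"end.png")
for x,y in[(450.5,-144),(571,288),(592,-6),(450,-34),(447,32)]:
  A=cloud(c,np.ones((420,560),bool)); m=(np.hypot(A[:,0]-x,A[:,1]-y)<35)&(A[:,2]>88); print(np.median(A[m],0))
E
```

```text
t: 33.48
eef_pos: [403.2, 82.0, 205.6]
tcp_rot: [3.141, -0.0, 1.236]
ft_force: [-0.2, -0.1, 0.1]
opening: 0.005
grip_force: 0.0
scene [(-75, 55.1), (-60, 54.5), (-30, 55.3), (0, 54.6), (30, 54.8), (60, 55.4), (75, 55.2)] edges [54.9, 53.9]
end rims 54.03860357973463
top [(-30, 53.4), (0, 52.9), (30, 53.1), (60, 53.2), (75, 53.1)] edges [53.0, 52.8]
end rims 50.96262959616752
[ 451.  -144.7   97.6]
[572.4 286.1  97.5]
[604.2 -10.9 107. ]
[452.1 -35.2 106.2]
[440.6  38.5 474.4]
```

View pics/end.png

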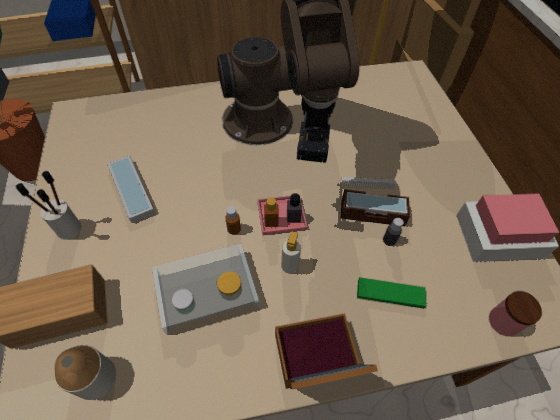

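The cover at (375,203) is level and flush with the rim (about 54 mm on both), and the bottles and comb are where they were.

```bash
python3 -c "
from cell import env
print(env.job_done())"
```

```text
the job is handed in; nothing more can be done
None
```

The mirrored cover is drawn out, seated in the jewellery case and pressed home. By camera depth it sits level with the rim to about 1–2 mm. The bottles and comb look undisturbed, and I handed the job in at about 34 s; no verdict came back.

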